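# Fetch a sanding bobbin from a deep pot

## Task

Reach down into the deep narrow pot that holds the orange-capped sanding bobbin, lift the bobbin out, and set it down upright (do not drop it) in the one empty round seat. Leave the pot standing where it is, and leave the green-capped bobbin alone in its own pot.

Things in the scene. Friction and masses are not known exactly. Their poses are not given: they have to be found in the camera images.
- orange_bobbin: The only orange-capped bobbin, standing upright near the middle of its pot: brown drum 42 mm in diameter, its flat orange top 20 mm above the underside, and a steel shank 16 mm in diameter up from its centre to 52 mm, the last 6 mm orange. Round; 0.09 to 0.18 kg. Take it by the upper 20 mm of the shank, fingertips 34 mm above the underside. Origin: centre of the underside; z runs up the shank.
- pot: Loose white steel pot holding that bobbin, one of three alike on the robot's right: round, 86 mm outside, 80 mm inside, 104 mm high; its thick bottom puts the inner floor 34 mm above the underside, the bobbin's top 18 mm below the rim. 0.95 kg. Origin: centre of the underside, z up. Wide-open fingers do not fit: enter shut, open to 30 mm just above the bobbin, then lower them round the shank.
- seat: The empty one of three alike round aluminium seats in a row to the robot's left, fixed to the bench; the other two have bobbins standing in them. A shallow cup 80 mm in outer diameter, 66 mm clear inside, rim 14 mm high, flat black floor 6 mm above the bench. Origin at the centre of the underside, z up.
- green_bobbin: The green-capped bobbin, the same in size as the orange one, standing in one of the other two pots; to be left alone. Origin at the centre of its underside, z up.
There are look-alikes about, which are no part of the job. What is shaped like the orange_bobbin but pink or yellow is not meant.

How it is judged:
By the outcome, as a careful person would: the job done as asked, in the order asked, and still so for the second after the job is handed in, with the robot touching nothing.
It also fails if it takes over 45 s, if anything falls off the work surface, if the arm or the gripper's body presses on something with over 40 N, if the wrist force passes 120 N, or if a joint passes its speed limit or range.

## Robot

A 7-joint arm with a two-finger parallel gripper is mounted at the origin on the work surface. World frame = base frame: x ahead of the robot, y to its left, z up, the work surface at z = 0. Lengths are in mm, angles in rad, forces in N, time in s.
With the tool pointing down it reaches from about 350 to 900 mm from the base axis. Payload 19.9 kg.
Tool frame: the origin (TCP) lies on the front face of the gripper's body, between the roots of the fingers; the fingertips stand 73 mm ahead of it and the grasp point (between the pads) lies 54 mm ahead of it (bot.tip_extent is the distance from the TCP to the fingertips, in mm); z points along the fingers, y is the line along which they close (so a half turn about z gives the same grasp; the last joint's range is limited). The gripper opens to 85 mm and grips with 20 to 120 N. Pads are 22 mm wide; open, the fingers measure 114 mm over their backs; the gripper's body (76 mm by 85 mm) begins 54 mm behind the grasp point. The pads swing forward as they close: fully open they stand 13 mm farther back than shut.
Start: joints at [-1.238, 0.417, -0.01, 1.614, 0.005, 1.111, -0.053], TCP at [228.792, 581.604, 303.86] pointing down, gripper open.
Joint ranges: [-2.81, 2.81], [-0.39, 2.02], [-1.27, 1.25], [0.06, 2.57], [-1.19, 4.33], [0.19, 2], [-2.82, 2.82]. Speed limits (rad/s): [1.89, 1.89, 2.39, 2.39, 3.01, 3.01, 3.01].

## Interface

Orientations are given as [roll, pitch, yaw] about the fixed x, y, z axes, in that order (R = Rz(yaw) Ry(pitch) Rx(roll)).
In Python, from station import observe, optics, job, bot gives the robot as it stands. The module is installed in compiled form; this text tells all that it offers.
- The arm moves only by the tool servo_tool, never from a script. Its argument "rows" is text: rows parted by semicolons, each of 4 numbers parted by spaces: the shift along the tool's x, y, z in mm, then the turn about the tool's z in rad. A call has exactly 5 rows; each row shifts and turns the commanded pose from where the row before left it, along the tool's axes as they then stand; what a row does not reach is not made up. A row lasts 1/10 s, in which the tool goes at most 50 mm and 8.59 degrees, less where a joint would pass 70% of its speed; a pose out of reach is approached as far as the arm can. A call is refused whole if a number of a shift passes 50 or a number of a turn 0.15, either way. A call with a gripper value outside its range is refused whole. "fingers" is the gripper command: -1 is shut, 1 is fully open, values between are in proportion, set as the call begins (left out, the last holds). The fingers move at their own pace and stop on an object; "force" is the grip in N (left out, the last holds). Time passes only in rows, so rows that do not move let the fingers close, or fill a call up. It gives the time, the measured TCP pose, the force, the opening and the grip force at its end, in the units of the state.
- observe(): the state, without advancing time (a new reading comes with each control period).
- optics.grab_frame(name): name is "side" or "top"; returns the picture (400x640x3 uint8, red, green, blue); there is no depth.
- optics.camera_model(name): a dict with "fx", "fy", "cx", "cy" (pixels), "origin" and "orientation" of the camera in the world. Camera axes: x right, y up, looking along -z (the intrinsics and any distortion apply to the point x, -y, -z); pixel columns grow to the right and rows downward; lengths in mm; the calibration is good to about 2 mm. A picture is of the moment at which its call begins. camera_model takes no time and is no camera call.
- job.hand_in(): hands the job in; it is judged then, once.
The state is a dict: "time": time; "q": joint angles; "joint_velocities": joint speeds; "effort": joint torques, N m; "tool_pos": TCP position; "ee_rot": TCP orientation; "force": force on the tool from outside, world axes, zero at the start; "torque": the same for the moment, N m; "opening": finger opening in mm; "gripper_force": force on a finger pad.
Only numpy, scipy, OpenCV 4.12 (cv2) and the standard library are available. Lean on these libraries where they do the work, as an engineer would, in place of code of your own. Each camera call takes 0.05 s, during which the arm holds its last target. There are 200 camera calls.

## Working session

There is one attempt and no reset: what is moved stays moved. The work goes in short steps, Python scripts to look and compute and a tool call to move; the robot and the scene stay as the last step left them, time stands still between calls to the robot, and variables do not carry over. Pictures are saved under pics/ and viewed, at most 10 in all, crops included, and the job is handed in when it is done.

Besides the shell and the picture viewer there is one more tool, called in YAML: its name, and indented under it one key for each argument. servo_tool: Moves the arm, as the interface text tells. Its arguments: {"type":"object","properties":{"rows":{"type":"string"},"fingers":{"type":"number"},"force":{"type":"number"}},"required":["rows"]}

```bash
mkdir -p pics
python3 - <<'E'
from station import observe, optics
import cv2
for n in("side","top"):
    cv2.imwrite(f"pics/{n}0.png",optics.grab_frame(n)[:,:,::-1]); print(optics.camera_model(n))
s=observe();print({k:s[k] for k in("time","tool_pos","ee_rot","opening","force")})
E
```

```text
{'fx': 379.1917369005515, 'fy': 379.1917369005515, 'cx': 318.7728400145836, 'cy': 202.45206920375594, 'origin': array([ 364.07911049, -918.14701719,  610.21784323]), 'orientation': array([ 1.00975685, -0.01068998, -0.19436319])}
{'fx': 481.7955240512959, 'fy': 481.7955240512959, 'cx': 316.46924008418796, 'cy': 185.6847777135465, 'origin': array([ 295.31722185,  -60.43861921, 1118.20110834]), 'orientation': array([ 0.25451356,  0.0035596 , -1.58692595])}
{'time': 0.1, 'tool_pos': array([228.68533528, 581.41149989, 303.31711006]), 'ee_rot': array([-3.14049864e+00,  7.59898056e-05,  2.76683902e+00]), 'opening': 85.40692796660007, 'force': array([-0.58278473, -0.16980637, -0.60833961])}
```

View pics/top0.png

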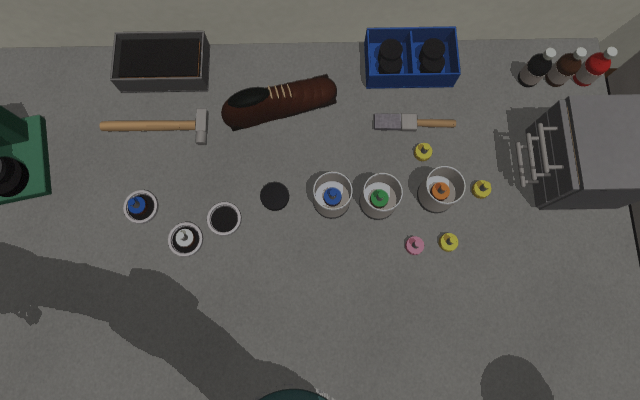

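View pics/side0.png

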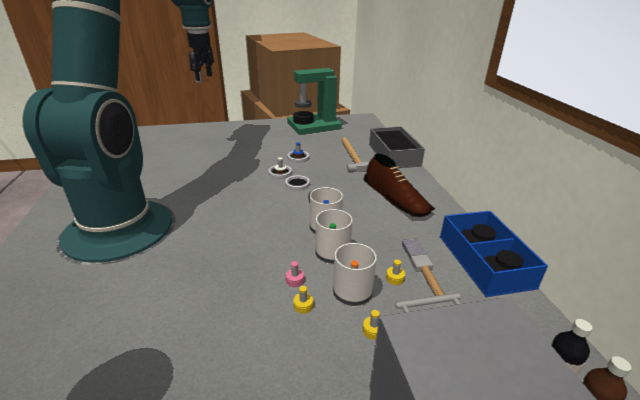

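The top view shows the orange bobbin in the right pot at (440,190), the green one at (380,198) and the empty seat at (224,219). The black disc at (275,196) has no rim, so it isn't a seat. The side view shows the orange tip at (354,265). Next I'll measure these positions.

```bash
cat > h.py <<'E'
import numpy as np, cv2
from scipy.spatial.transform import Rotation as R
from station import observe, optics
def ray(n,u,v):
    m=optics.camera_model(n); d=np.array([(u-m["cx"])/m["fx"],-(v-m["cy"])/m["fy"],-1.])
    return np.array(m["origin"]),R.from_euler("xyz",m["orientation"]).apply(d)
def at(n,u,v,z):
    o,d=ray(n,u,v); return (o+d*(z-o[2])/d[2])
def proj(n,p):
    m=optics.camera_model(n); c=R.from_euler("xyz",m["orientation"]).inv().apply(np.atleast_2d(p)-m["origin"])
    return np.c_[m["cx"]-m["fx"]*c[:,0]/c[:,2], m["cy"]+m["fy"]*c[:,1]/c[:,2]]
def circ(n,c,r,z):
    a=np.linspace(0,2*np.pi,40); return proj(n,np.c_[c[0]+r*np.cos(a),c[1]+r*np.sin(a),0*a+z])
E
python3 - <<'E'
from h import *
t=cv2.imread("pics/top0.png"); s=cv2.imread("pics/side0.png")
h=cv2.cvtColor(s,cv2.COLOR_BGR2HSV); m=cv2.inRange(h,(4,150,110),(16,255,255)); m[:,:340]=0;m[:,370:]=0
ys,xs=np.nonzero(m);k=abs(ys-265)<12; us,vs=xs[k].mean(),ys[k].mean(); print("side tip",us,vs,k.sum())
h=cv2.cvtColor(t,cv2.COLOR_BGR2HSV); m=cv2.inRange(h,(4,150,60),(16,255,255)); ys,xs=np.nonzero(m)
k=(abs(ys-190)<20)&(abs(xs-440)<20); print("top all",xs[k].mean(),ys[k].mean())
print("tip@83 from side",at("side",us,vs,83))
def fit(mask,z):  # largest contour mapped to plane z, circle
    c=max(cv2.findContours(mask,0,1)[0],key=cv2.contourArea)[:,0]
    p=np.array([at("top",u,v,z)[:2] for u,v in c]); return cv2.minEnclosingCircle(p.astype(np.float32)),p.mean(0)
w=cv2.inRange(h,(0,0,120),(180,60,255))
for nm,(x,y,r,z) in dict(pot=(441,190,27,104),seat=(224,219,20,14)).items():
    q=np.zeros_like(w);q[y-r:y+r,x-r:x+r]=w[y-r:y+r,x-r:x+r]; print(nm,fit(q,z))
a=cv2.resize(t[150:260,360:510],None,fx=4,fy=4,interpolation=2); b=cv2.resize(t[180:260,180:310],None,fx=4,fy=4,interpolation=2)
H=max(a.shape[0],b.shape[0]); c=np.zeros((H+330,600,3),np.uint8); c=np.zeros((600,600,3),np.uint8)
c[:330,:450]=cv2.resize(a,(450,330)); c[330:600,:438]=cv2.resize(b,(438,270)); cv2.imwrite("pics/crop.png",c)
E
```

```text
side tip 354.0810810810811 263.4594594594595 37
top all 440.005076142132 190.94416243654823
tip@83 from side [ 557.94890264 -343.40448298   83.        ]
pot (((557.7238159179688, -341.53082275390625), 43.043697357177734), array([ 557.09631916, -342.09641512]))
seat (((508.6157531738281, 157.2142791748047), 39.3057975769043), array([508.30648216, 157.19778206]))
```

View pics/crop.png

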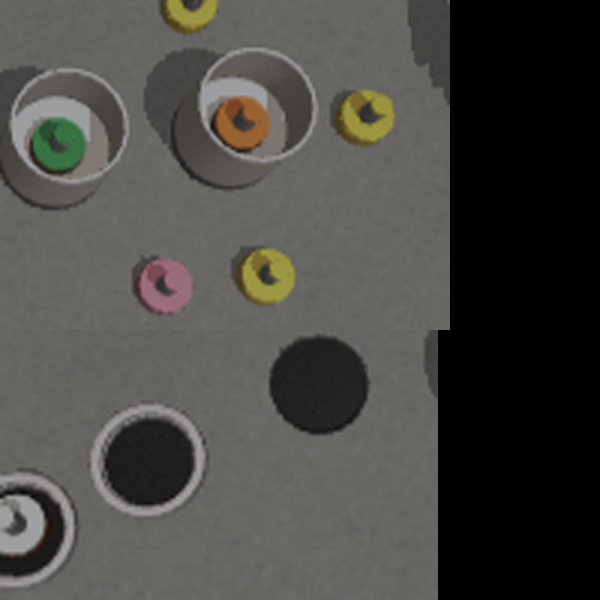

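The crop shows the pot rim centred near (446,185), the orange cap disc near (441,191), and the empty seat ring near (224,219). I'll cross-check the heights and set up the move helper.

```bash
cat >> h.py <<'E'
def need(x,y,z,dyaw=0):
    s=observe(); r=R.from_euler("xyz",s["ee_rot"]); p=np.array([x,y,z])
    print("t",s["time"],"pos",np.round(s["tool_pos"],1),"rot",np.round(s["ee_rot"],3),"open",round(s["opening"],1),"F",np.round(s["force"],1))
    print("tool shift",np.round(r.inv().apply(p-s["tool_pos"]),1))
E
python3 - <<'E'
from h import *
print("rim",at("top",446,184.7,104),"cap",at("top",440.7,191,54), "all@56",at("top",440,190.9,56))
o1,d1=ray("side",354,263.5);o2,d2=ray("top",440.7,191);print("axis y from x",)
# refine cap: orange mask min circle at z=54
t=cv2.imread("pics/top0.png");h=cv2.cvtColor(t,cv2.COLOR_BGR2HSV);m=cv2.inRange(h,(4,130,50),(18,255,255));m[:,:420]=0;m[:,460:]=0;m[:170]=0;m[215:]=0
c=max(cv2.findContours(m,0,1)[0],key=cv2.contourArea)[:,0]
print(cv2.minEnclosingCircle(np.array([at("top",u,v,54)[:2] for u,v in c],np.float32)))
need(557,-341,230)
from math import *
print(atan2(581,228),atan2(-341,557))
E
```

```text
rim [ 556.6016893 -342.6984204  104.       ] cap [ 554.89855276 -343.33675027   54.        ] all@56 [ 554.671262   -341.23706478   56.        ]
axis y from x
((555.9070434570312, -341.9112854003906), 20.500377655029297)
t 0.1 pos [228.7 581.4 303.3] rot [-3.14   0.     2.767] open 85.4 F [-0.6 -0.2 -0.6]
tool shift [-643.2 -738.1   74.2]
1.1968355271313522 -0.5493478344504209
```

servo_tool:
  rows: "-13 -15 0 0;-26 -30 0 0;-26 -30 0 0;-26 -30 0 0;-26 -30 0 0"
  fingers: -1
  force: 60

```text
time: 0.6
tool_pos: [288.5, 411.4, 303.6]
ee_rot: [-3.141, -0.0, 2.767]
force: [0.3, 0.1, 0.5]
opening: 12.4
gripper_force: 0.0
```

servo_tool:
  rows: "-26 -30 0 0;-26 -30 0 0;-26 -30 0 0;-26 -30 0 0;-26 -30 0 0"

```text
time: 1.1
tool_pos: [354.5, 224.3, 303.8]
ee_rot: [3.142, -0.0, 2.767]
force: [0.9, 0.2, 0.0]
opening: -0.3
gripper_force: 0.0
```

servo_tool:
  rows: "-26 -30 0 0;-26 -30 0 0;-26 -30 0 0;-26 -30 0 0;-26 -30 0 0"

```text
time: 1.6
tool_pos: [420.5, 37.2, 304.0]
ee_rot: [3.141, 0.0, 2.767]
force: [1.3, 0.9, -0.1]
opening: 0.1
gripper_force: 0.0
```

servo_tool:
  rows: "-26 -30 0 0;-26 -30 0 0;-26 -30 0 0;-26 -30 0 0;-26 -30 0 0"

```text
time: 2.1
tool_pos: [486.6, -149.9, 303.8]
ee_rot: [-3.142, -0.0, 2.767]
force: [1.8, 0.1, 0.6]
opening: 0.1
gripper_force: 0.0
```

servo_tool:
  rows: "-26 -30 0 0;-26 -30 0 0;-26 -30 0 0;-13 -15 0 0;0 0 0 0"

```text
time: 2.6
tool_pos: [532.4, -282.2, 303.3]
ee_rot: [-3.14, -0.001, 2.764]
force: [-1.4, 0.5, 0.6]
opening: 0.1
gripper_force: 0.0
```

```bash
python3 -c "
from h import *
need(556.5,-342,210); print(np.round(observe()['q'],2))"
```

```text
t 2.6 pos [ 532.4 -282.2  303.3] rot [-3.140e+00 -1.000e-03  2.764e+00] open 0.1 F [-1.4  0.5  0.6]
tool shift [-44.5 -46.6  93.4]
[-0.03  0.43  0.62  1.69 -0.27  1.11  1.86]
```

servo_tool:
  rows: "-15 -16 0 0;-20 -20 0 0;-9 -10 30 0;0 0 35 0;0 0 25 0"

```text
time: 3.1
tool_pos: [556.3, -337.4, 211.6]
ee_rot: [3.141, -0.002, 2.767]
force: [-0.5, 0.5, 0.8]
opening: -0.2
gripper_force: 0.0
```

servo_tool:
  rows: "0 0 20 0;0 0 10 0;0 0 0 0;0 0 0 0;0 0 0 0"

```text
time: 3.6
tool_pos: [557.2, -338.5, 185.2]
ee_rot: [-3.141, 0.002, 2.767]
force: [0.5, -0.2, 0.5]
opening: -0.3
gripper_force: 0.0
```

```bash
python3 -c "
from h import *
need(556.5,-342,168)
a=optics.grab_frame('top')[130:250,370:510,::-1];b=optics.grab_frame('side')[200:320,290:430,::-1]
cv2.imwrite('pics/above.png',cv2.resize(np.hstack([a,b]),None,fx=2.8,fy=2.8,interpolation=2))"
```

```text
t 3.6 pos [ 557.2 -338.5  185.2] rot [-3.141e+00  2.000e-03  2.767e+00] open -0.3 F [ 0.5 -0.2  0.5]
tool shift [-0.6 -3.6 17.2]
```

View pics/above.png

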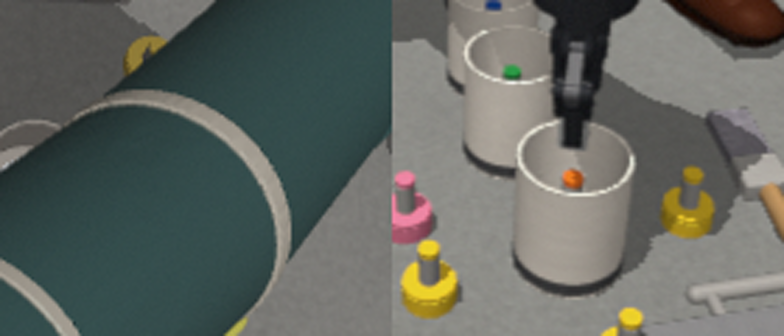

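The arm hides the pot in the top view. In the side view the shut fingers at (572,145) are directly over the orange tip at (572,178). I'll go down to just above the tip and open there.

servo_tool:
  rows: "0 -2 0 0;-1 -2 0 0;0 0 6 0;0 0 6 0;0 0 5 0"

```text
time: 4.2
tool_pos: [556.1, -342.3, 166.1]
ee_rot: [3.142, -0.001, 2.767]
force: [-0.5, -0.4, -0.7]
opening: -0.3
gripper_force: 0.0
```

servo_tool:
  rows: "0 0 0 0;0 0 0 0;0 0 0 0;0 0 0 0;0 0 0 0"
  fingers: -0.29

```text
time: 4.7
tool_pos: [556.3, -342.5, 167.1]
ee_rot: [-3.142, 0.0, 2.767]
force: [0.0, 1.0, -0.5]
opening: 30.4
gripper_force: 0.0
```

```bash
python3 -c "
from h import *
from station import bot
need(556.5,-342,140); print(bot.tip_extent)
b=optics.grab_frame('side')[220:300,310:400,::-1]
cv2.imwrite('pics/open.png',cv2.resize(b,None,fx=6,fy=6,interpolation=2))"
```

```text
t 4.7 pos [ 556.3 -342.5  167.1] rot [-3.142  0.     2.767] open 30.4 F [ 0.   1.  -0.5]
tool shift [ 0.   0.5 27.1]
72.6
```

View pics/open.png

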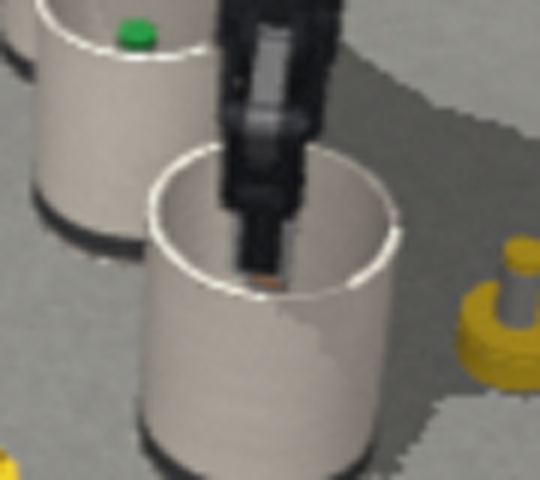

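The near finger at (262,255) sits in line with the orange tip at (265,282), well inside the rim. I'll lower round the shank and grip.

servo_tool:
  rows: "0 0 7 0;0 0 7 0;0 0 7 0;0 0 6 0;0 0 0 0"

```text
time: 5.25
tool_pos: [555.9, -342.2, 138.8]
ee_rot: [-3.142, -0.002, 2.767]
force: [-0.8, 0.4, 0.5]
opening: 30.5
gripper_force: 0.0
```

servo_tool:
  rows: "0 0 0 0;0 0 0 0;0 0 0 0;0 0 0 0;0 0 0 0"
  fingers: -1
  force: 50

```text
time: 5.75
tool_pos: [556.3, -342.4, 140.0]
ee_rot: [-3.142, 0.0, 2.767]
force: [1.0, 1.2, -1.0]
opening: 13.9
gripper_force: 48.7
```

servo_tool:
  rows: "0 0 -5 0;0 0 -10 0;0 0 -15 0;0 0 -15 0;0 0 -15 0"

```text
time: 6.25
tool_pos: [556.4, -342.6, 201.9]
ee_rot: [-3.141, 0.001, 2.767]
force: [-0.4, 0.2, -1.6]
opening: 13.9
gripper_force: 48.7
```

servo_tool:
  rows: "0 0 -20 0;0 0 -20 0;0 0 -20 0;0 0 -10 0;0 0 0 0"

```text
time: 6.75
tool_pos: [556.6, -342.7, 271.7]
ee_rot: [-3.142, 0.003, 2.767]
force: [-0.1, -0.5, -1.9]
opening: 13.9
gripper_force: 48.7
```

```bash
python3 -c "
from h import *
need(508.5,157.2,270)
b=optics.grab_frame('side')[130:330,260:480,::-1]
cv2.imwrite('pics/lift.png',cv2.resize(b,None,fx=2.7,fy=2.7,interpolation=2))"
```

```text
t 6.75 pos [ 556.6 -342.7  271.7] rot [-3.142e+00  3.000e-03  2.767e+00] open 13.9 F [-0.1 -0.5 -1.9]
tool shift [227.7 447.6   1.1]
```

View pics/lift.png

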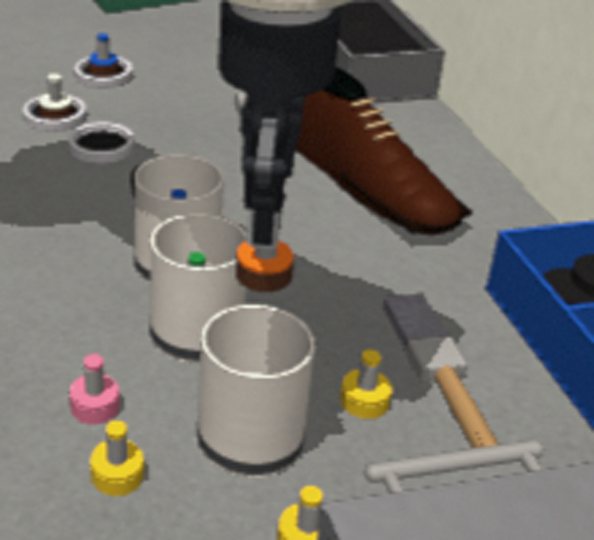

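The bobbin hangs upright at (265,265) in the crop, and the pot stands where it was. Now over to the seat.

servo_tool:
  rows: "5 10 0 0;10 20 0 0;15 29 0 0;18 36 0 0;18 36 0 0"

```text
time: 7.3
tool_pos: [542.0, -194.1, 268.9]
ee_rot: [-3.141, -0.002, 2.767]
force: [1.2, 0.8, -2.2]
opening: 14.2
gripper_force: 48.8
```

servo_tool:
  rows: "18 36 0 0;18 36 0 0;18 36 0 0;18 36 0 0;18 36 0 0"

```text
time: 7.8
tool_pos: [523.8, 6.4, 269.1]
ee_rot: [-3.141, -0.001, 2.768]
force: [0.5, 0.7, -2.3]
opening: 13.6
gripper_force: 48.8
```

servo_tool:
  rows: "18 36 0 0;18 36 0 0;15 29 0 0;10 20 0 0;5 10 0 0"

```text
time: 8.3
tool_pos: [510.2, 152.7, 269.0]
ee_rot: [-3.141, -0.001, 2.77]
force: [-0.7, -0.3, -2.3]
opening: 14.1
gripper_force: 48.8
```

servo_tool:
  rows: "0 0 20 0;0 0 30 0;0 0 30 0;0 0 20 0;0 0 0 0"

```text
time: 8.8
tool_pos: [510.0, 149.2, 167.3]
ee_rot: [-3.138, -0.003, 2.766]
force: [-0.8, -0.2, -1.2]
opening: 14.2
gripper_force: 48.9
```

```bash
python3 -c "
from h import *
need(508.5,157.2,113)
a=optics.grab_frame('top')[170:270,170:290,::-1];b=optics.grab_frame('side')[110:210,230:350,::-1]
cv2.imwrite('pics/seat.png',cv2.resize(np.hstack([a,b]),None,fx=3.3,fy=3.3,interpolation=2))"
```

```text
t 8.8 pos [510.  149.2 167.3] rot [-3.138e+00 -3.000e-03  2.766e+00] open 14.2 F [-0.8 -0.2 -1.2]
tool shift [ 4.2  7.2 54.3]
```

View pics/seat.png

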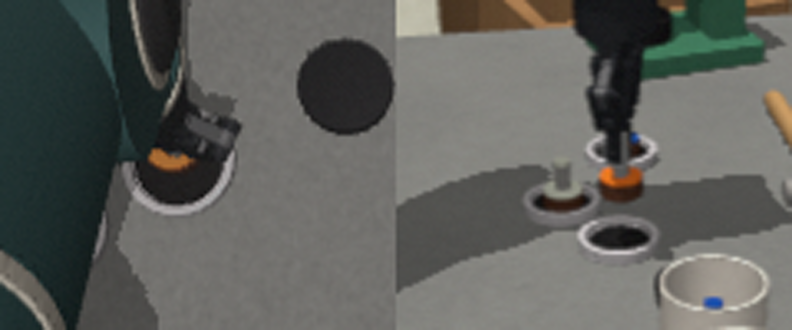

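The bobbin is upright above the empty seat and about 8 mm off centre. I'll correct that and lower it.

servo_tool:
  rows: "2 3 0 0;2 4 5 0;0 0 12 0;0 0 12 0;0 0 8 0"

```text
time: 9.4
tool_pos: [509.9, 158.0, 131.4]
ee_rot: [-3.141, -0.001, 2.767]
force: [0.1, 0.8, -2.1]
opening: 14.0
gripper_force: 48.9
```

servo_tool:
  rows: "0 0 6 0;0 0 4 0;0 0 2 0;0 0 0 0;0 0 0 0"

```text
time: 9.9
tool_pos: [510.5, 158.2, 121.2]
ee_rot: [3.141, 0.0, 2.767]
force: [-0.3, -0.2, -1.7]
opening: 13.8
gripper_force: 48.9
```

```bash
python3 -c "
from h import *
need(508.5,157.2,112)
print(at('side',297,182.7,12))"
```

```text
t 9.9 pos [510.5 158.2 121.2] rot [3.141 0.    2.767] open 13.8 F [-0.3 -0.2 -1.7]
tool shift [ 1.5 -1.6  9.2]
[508.16369979 144.74607961  12.        ]
```

Side and top disagree by 12 mm along y, but the side view is coarse there. I'll check with the initial pictures before going lower.

```bash
python3 -c "
from h import *
for n,y0,y1,x0,x1 in(('side',172,194,280,315),('top',196,242,200,248)):
    s=cv2.imread(f'pics/{n}0.png'); c=circ(n,(508.5,157.2),40,14); f=circ(n,(508.5,157.2),33,6)
    g=s[y0:y1,x0:x1].max(2); 
    ys,xs=np.nonzero(g>(135)); print(n,'ring px box',xs.min()+x0,xs.max()+x0,ys.min()+y0,ys.max()+y0,'pred',np.round([c[:,0].min(),c[:,0].max(),c[:,1].min(),c[:,1].max()],1))
    k=8 if n=='top' else 12
    o=cv2.resize(s[y0-8:y1+8,x0-8:x1+8],None,fx=k,fy=k,interpolation=2)
    for p,col in((c,(0,0,255)),(f,(0,255,0))): cv2.polylines(o,[np.int32((p-[x0-8,y0-8]+.5)*k)],True,col,1)
    cv2.imwrite(f'pics/ov_{n}.png',o)
a=cv2.imread('pics/ov_side.png');b=cv2.imread('pics/ov_top.png');print(a.shape,b.shape)
a=cv2.resize(a,(400,int(400*a.shape[0]/a.shape[1])));b=cv2.resize(b,(390,int(390*b.shape[0]/b.shape[1])))
o=np.zeros((450,790,3),np.uint8);o[:a.shape[0],:400]=a;o[:b.shape[0],400:]=b;cv2.imwrite('pics/ov.png',o)"
```

```text
side ring px box 280 314 172 193 pred [284.2 308.8 174.5 186.4]
top ring px box 200 240 202 241 pred [206.1 240.4 201.3 235. ]
(456, 612, 3) (496, 512, 3)
```

View pics/ov.png

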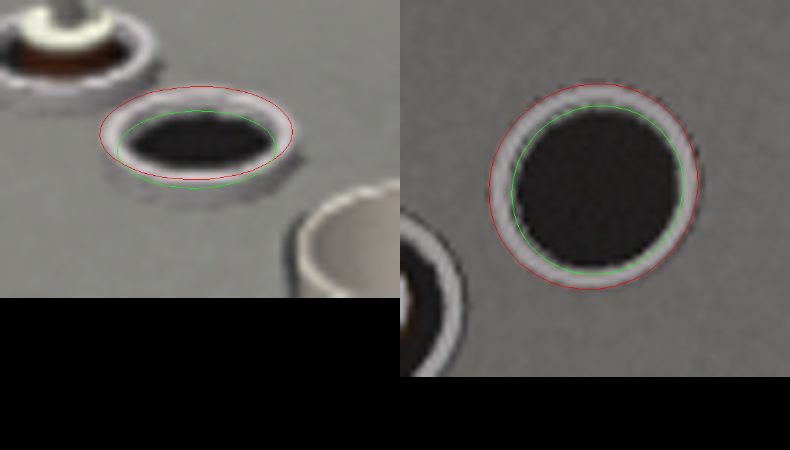

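The overlay fits both views (the top exactly, the side within about 1 px), so the seat is at (508.5, 157.2). My side reading was off. I'll keep lowering.

servo_tool:
  rows: "1 -1 0 0;0 0 4 0;0 0 3 0;0 0 0 0;0 0 0 0"

```text
time: 10.4
tool_pos: [509.0, 157.5, 113.8]
ee_rot: [-3.141, -0.0, 2.767]
force: [-0.7, 0.9, -2.6]
opening: 14.4
gripper_force: 48.9
```

servo_tool:
  rows: "0 0 1 0;0 0 0 0;0 0 0.6 0;0 0 0 0;0 0 0 0"

```text
time: 10.9
tool_pos: [509.0, 157.6, 112.3]
ee_rot: [-3.142, 0.0, 2.767]
force: [-0.0, -1.2, -1.3]
opening: 13.8
gripper_force: 48.9
```

servo_tool:
  rows: "0 0 0.5 0;0 0 0 0;0 0 0 0;0 0 0 0;0 0 0 0"

```text
time: 11.4
tool_pos: [509.1, 157.6, 111.9]
ee_rot: [3.141, 0.0, 2.767]
force: [-0.2, 1.2, 3.8]
opening: 13.6
gripper_force: 49.4
```

servo_tool:
  rows: "0 0 0.5 0;0 0 0 0;0 0 0 0;0 0 0 0;0 0 0 0"

```text
time: 11.9
tool_pos: [509.2, 157.6, 111.8]
ee_rot: [3.141, 0.0, 2.767]
force: [-4.7, 0.1, 14.9]
opening: 13.8
gripper_force: 50.7
```

Contact. I'll open to about 32 mm and withdraw straight up.

servo_tool:
  rows: "0 0 -0.4 0;0 0 0 0;0 0 0 0;0 0 0 0;0 0 0 0"
  fingers: -0.25

```text
time: 12.4
tool_pos: [509.0, 157.5, 111.6]
ee_rot: [-3.141, -0.0, 2.767]
force: [-0.4, 0.0, -0.8]
opening: 32.4
gripper_force: 0.0
```

servo_tool:
  rows: "0 0 -5 0;0 0 -10 0;0 0 -15 0;0 0 -20 0;0 0 -30 0"

```text
time: 12.9
tool_pos: [508.6, 157.4, 192.9]
ee_rot: [-3.141, -0.001, 2.767]
force: [0.3, 0.4, 0.1]
opening: 31.8
gripper_force: 0.0
```

servo_tool:
  rows: "0 0 -30 0;0 0 -30 0;0 0 -20 0;0 0 0 0;0 0 0 0"

```text
time: 13.4
tool_pos: [509.0, 157.6, 272.6]
ee_rot: [3.14, 0.001, 2.767]
force: [-0.9, -0.1, -0.9]
opening: 32.0
gripper_force: 0.0
```

```bash
python3 -c "
from h import *
need(508.5,157.2,112)
b=optics.grab_frame('side')[100:310,230:450,::-1]
cv2.imwrite('pics/end.png',cv2.resize(b,None,fx=2.7,fy=2.7,interpolation=2))"
```

```text
t 13.4 pos [509.  157.6 272.6] rot [3.140e+00 1.000e-03 2.767e+00] open 32.0 F [-0.9 -0.1 -0.9]
tool shift [  0.4  -0.7 160.6]
```

View pics/end.png

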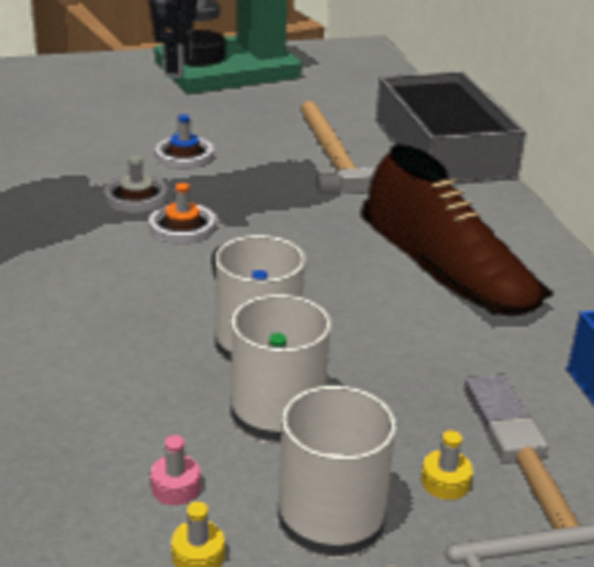

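The orange bobbin stands upright in its seat at (183,210). The pot and the green bobbin at (278,340) haven't moved, and the gripper is clear.

```bash
python3 -c "
from station import job
print(job.hand_in())"
```

```text
the job is handed in; nothing more can be done
None
```

The orange bobbin is upright in the empty seat, its pot and the green bobbin are where they were, and the job was handed in at about 13.5 s of the 45 s allowed; no verdict came back.

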